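Discard a returned medicine carton through the tipping tray

ROBOT

A 6-joint arm with a two-finger parallel gripper is mounted at the origin on the work surface. World frame = base frame: x ahead of the robot, y to its left, z up, the work surface at z = 0. Lengths are in m, angles in rad, forces in N, time in s.
With the tool pointing down it reaches from about 0.375 to 0.9 m from the base axis. Payload 3.1 kg.
Tool frame: the origin (TCP) lies at the very end of the fingers, on their centre line; the grasp point (between the pads) lies 19 mm behind it; y points along the fingers, x is the direction in which the jaws open and shut, and the axes are right-handed (so a half turn about y gives the same grasp; the last joint's range is limited). The gripper opens to 87 mm and grips with 3 to 60 N. Pads are 19 mm wide; open, the fingers measure 117 mm over their backs; the gripper's body (75 mm by 190 mm) begins 51 mm behind the grasp point.
Start: joints at [-1.361, 0.527, 1.433, -0, 1.181, -0.178], TCP at [0.237, -0.578, 0.223] pointing down, gripper open.
Joint ranges: [-3.08, 3.08], [-0.75, 2.2], [0.22, 2.44], [-1.43, 4.57], [0, 2.65], [-2.85, 2.85]. Speed limits (rad/s): [2.79, 2.79, 3.14, 3.14, 3.14, 3.14].

INTERFACE

Orientations are given as a unit quaternion [x, y, z, w].
In Python, from rig import robot gives the robot as it stands.
- The arm moves only by the shell command python3 -m creep 'ROWS' [FORCE]. ROWS is JSON, a list of rows, each a list of 3 entries, a list of its own where there are three numbers: the shift along the tool's x, y, z in mm, then the turn about the tool's y in rad, then the opening, from 0 (shut) to 1 (fully open). A call has 1 to 8 rows; each row shifts and turns the commanded pose from where the row before left it, along the tool's axes as they then stand; what a row does not reach is not made up. A row lasts 1/10 s, in which the tool goes at most 50 mm and 8.59 degrees, less where a joint would pass 70% of its speed; a pose out of reach is approached as far as the arm can. A call with a gripper value outside its range is refused whole. The fingers move at their own pace and stop on an object; FORCE is the grip in N (left out, the last holds). Time passes only in rows, so rows that do not move let the fingers close. It gives the time, the measured TCP pose, the force and the opening at its end, in the units of the state.
- robot.get_obs(): the state, without advancing time (a new reading comes with each control period).
- robot.camera(name): name is "scene" or "top" or "wrist"; returns a dict with "pixels" (480x640x3 uint8, red, green, blue), "fx", "fy", "cx", "cy" (pixels), "position" and "rotation" of the camera in the world. Camera axes: x right, y up, looking along -z (the intrinsics and any distortion apply to the point x, -y, -z); pixel columns grow to the right and rows downward; lengths in m; the calibration is good to about 2 mm. A picture is of the moment at which its call begins. There is no depth.
- robot.hand_in(): hands the job in, once; it reports no verdict.
The state is a dict: "time": time; "q": joint angles; "joint_velocities": joint speeds; "joint_torque": joint torques, N m; "position": TCP position; "tool_rot": TCP orientation; "ft_force": force on the tool from outside, world axes, zero at the start; "moment": the same for the moment, N m; "grip_width": finger opening in m.
Only numpy, scipy, OpenCV 4.12 (cv2) and the standard library are available. Lean on these libraries where they do the work, as an engineer would, in place of code of your own. Each camera call takes 0.05 s, during which the arm holds its last target.

TASK

A patient has handed back the medicine carton with the orange band. Lay it flat and lengthways in the level tray in the lid of the medicine-waste bin and let go of it, then push the tray's front lip over towards the back until the tray is tipped right to its stop and the carton drops into the bin, and finally bring the tray back fully level so that the bin is shut. Work the tray gently, without forcing it, and leave the other things on the desk where they are.

Things in the scene. Friction and masses are not known exactly. Their poses are not given: they have to be found in the camera images.
- returned_carton: The returned medicine carton: a stiff white box 110 x 45 x 35 mm (its x, y, z) with a wide and a narrow orange band around its -x half, 60 to 130 g, lying flat on the desk. Origin: centre of its underside; x along its length, z up. Two cartons of the same size with blue and green bands lie near it.
- waste_bin: Medicine-waste bin, fixed to the desk: milky hollow box with a blue lid, 232 (x) x 282 (y) mm, on a grey plate 250 x 300 mm; lid top 174 mm above the desk. Origin: under its centre at desk height; -x is its front (towards the robot within 20 degrees), y along the tray. Inside it is 212 x 262 mm, hollow down to 8 mm above the desk.
- lid_opening (a point): Point on the bin: x = y = 0, 174 mm above the desk, axes as the bin's. The lid opening, in which the tray hangs on pivots, runs from x = -77 to 80 mm and y = -92 to 92 mm. Blue pivot housings stand beside it at |y| = 94 to 112 mm, |x| < 55 mm, up to 17 mm above the lid.
- tray (a joint): Tilt of the tray in rad: 0 = level (shut, lower stop), growing as the front lip goes over to the back and the rear edge goes down into the bin, to the stop at 1.134 (65 degrees). Axis parallel to the bin's y through x = -15, z = 172 mm of the bin. Friction 0.2 N m (2 to 4 N at the lip): it stays where it is left. Starts level to within 3 degrees.
- tray_floor (a point): Middle of the off-white tray's floor, on its upper face (x = y = 0, z = 172 mm of the bin when level); the frame tips with the tray (level: axes as the bin's) about the axis x = -15 mm, z = 0. The flat floor runs from x = -65 to 65 mm, y = -84 to 84 mm; end walls beyond, up to 28 mm high; rear (+x) open, lip in front. A carton slides off the rear by itself beyond about 40 degrees.
- tray_lip (a point): Top of the tray's upright front lip, at its middle: x = -67, y = 0, z = 75 mm in the tray_floor frame; moves and tips with the tray. The lip is 4 mm thick (x = -69 to -65 mm), 30 mm high over the whole width and 75 mm high over |y| < 46 mm, with a rounded blue bead 8 mm thick along the top (x = -71 to -63 mm).
- blue_carton: Bystander: carton like the returned one but with blue bands. Origin: centre of its underside.
- green_carton: Bystander: carton like the returned one but with green bands. Origin: centre of its underside.
- bottle_a: Bystander: white tablet bottle with a blue label, 48 mm across and 85 mm tall. Origin: centre of its underside.
- bottle_b: Bystander: white tablet bottle with a blue label, 48 mm across and 85 mm tall. Origin: centre of its underside.
- bottle_c: Bystander: white tablet bottle with a yellow label, 48 mm across and 85 mm tall. Origin: centre of its underside.
- pen_cup: Bystander: violet pen cup, 72 mm across, 95 mm tall, with pens up to 155 mm high. Origin: centre of its underside.
- stapler: Bystander: desk stapler, 135 mm long, 55 mm tall. Origin: centre of its underside, x along its length.
Not all that is in view belongs to the job. Leave any pink or red look-alike of the returned_carton alone.

How it is judged:
By the outcome, as a careful person would: the job done as asked, in the order asked, and still so for the second after the job is handed in, with the robot touching nothing.
It also fails if it takes over 72 s, if anything falls off the work surface, if the arm or the gripper's body presses on something with over 40 N, if the wrist force passes 120 N, or if a joint passes its speed limit or range.

## Working session

There is one attempt and no reset: what is moved stays moved. The work goes in short steps, Python scripts to look and compute and a shell command to move; the robot and the scene stay as the last step left them, time stands still between calls to the robot, and variables do not carry over. Pictures are saved under pics/ and viewed, and the job is handed in when it is done.

```bash
ls; mkdir -p pics; python3 - <<'E'
from rig import robot
import cv2
o=robot.get_obs(); print(o)
for n in ["scene","top","wrist"]:
    c=robot.camera(n); cv2.imwrite(f"pics/{n}0.png",c["pixels"][:,:,::-1])
    print(n,{k:v for k,v in c.items() if k!="pixels"})
E
```

```text
pics
{'time': 0.0, 'q': array([-1.36049075e+00,  5.28461428e-01,  1.43386759e+00,  1.76944557e-05,
        1.18137663e+00, -1.78492101e-01]), 'joint_velocities': array([ 5.37528409e-06,  8.29187614e-04, -1.62305912e-04,  2.38660780e-03,
       -3.19584297e-04, -4.45529297e-04]), 'joint_torque': array([-7.75077369e-04, -4.40044820e+01, -1.76592654e+01,  6.32943562e-02,
        5.84096066e-02, -1.72167606e-04]), 'position': array([ 0.23680899, -0.57763525,  0.22158557]), 'tool_rot': array([-0.58664477,  0.39452794, -0.39346282,  0.58769264]), 'ft_force': array([-0.00579765,  0.24069867,  0.05824336]), 'moment': array([0.02795358, 0.00638393, 0.01085646]), 'grip_width': 0.0867894245432725}
scene {'fx': 457.34297172106824, 'fy': 457.34297172106824, 'cx': 319.15171580919684, 'cy': 241.62329553846237, 'position': array([ 1.33436828, -0.42471263,  0.78446104]), 'rotation': array([0.36936579, 0.25421353, 0.52315424, 0.72474411])}
top {'fx': 620.4407851583866, 'fy': 620.4407851583866, 'cx': 332.4698204370267, 'cy': 246.3732332614797, 'position': array([ 0.23793297, -0.11535717,  1.65711224]), 'rotation': array([-0.07052693,  0.07042605,  0.70583012, -0.70133442])}
wrist {'fx': 369.9271581327894, 'fy': 369.9271581327894, 'cx': 324.1402991447378, 'cy': 233.86673498426524, 'position': array([ 0.29834371, -0.55264596,  0.38382688]), 'rotation': array([-0.10348632,  0.07050087, -0.55254145,  0.82402558])}
```

View pics/scene0.png

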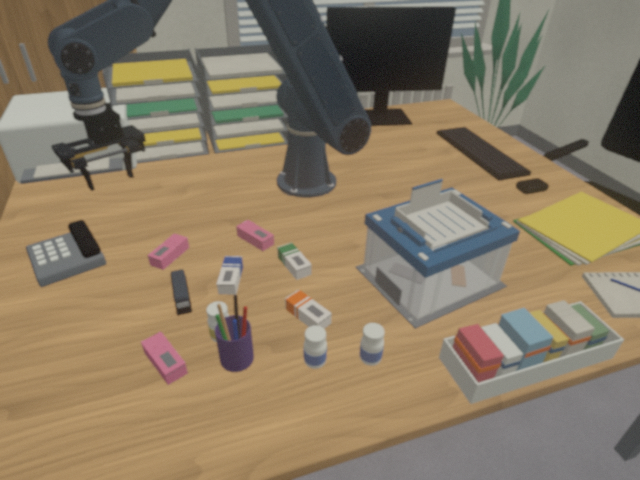

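View pics/top0.png

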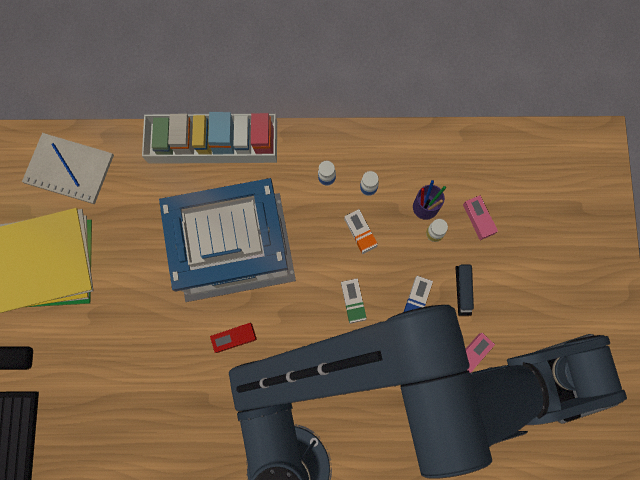

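View pics/wrist0.png

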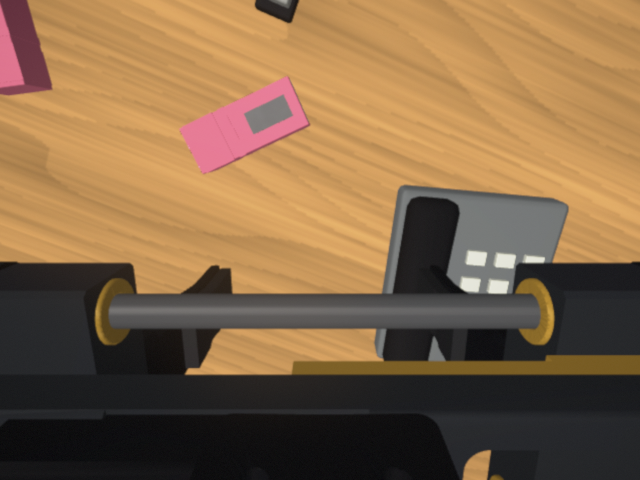

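Candidates, in top-view pixels:
- orange-banded white carton (361,230), which is the target
- blue-banded (418,296)
- green-banded (353,300)
- pink (480,217) and pink (480,350)
- red (233,338)
- boxes in the shop tray (210,135)

In the scene view the orange one is at (309,309). The bin lid is around (225,235) in the top view. Next I'll take a crop and measure.

```bash
cat > h.py <<'E'
from rig import robot
import numpy as np, cv2
from scipy.spatial.transform import Rotation as R
def cast(c,uv,z):
    uv=np.atleast_2d(uv).astype(float)
    d=np.c_[(uv[:,0]-c["cx"])/c["fx"],-(uv[:,1]-c["cy"])/c["fy"],-np.ones(len(uv))]
    d=R.from_quat(c["rotation"]).apply(d); p=c["position"]
    return p+d*((z-p[2])/d[:,2])[:,None]
def proj(c,P):
    q=R.from_quat(c["rotation"]).inv().apply(np.atleast_2d(P)-c["position"])
    return np.c_[c["cx"]+c["fx"]*q[:,0]/-q[:,2], c["cy"]-c["fy"]*q[:,1]/-q[:,2]]
def mask(img,lo,hi):
    return cv2.inRange(cv2.cvtColor(img,cv2.COLOR_RGB2HSV),lo,hi)
E
python3 - <<'E'
from h import *
t=robot.camera("top"); s=robot.camera("scene")
cr=cv2.resize(t["pixels"][195:265,320:400],None,fx=5,fy=5,interpolation=cv2.INTER_CUBIC)
cr2=cv2.resize(s["pixels"][275:345,270:350],None,fx=5,fy=5,interpolation=cv2.INTER_CUBIC)
cv2.imwrite("pics/crop1.png",np.hstack([cr,cr2])[:,:,::-1])
cv2.imwrite("pics/bin1.png",cv2.resize(t["pixels"][165:310,145:305],None,fx=4,fy=4,interpolation=cv2.INTER_CUBIC)[:,:,::-1])
# orange
for n,c,b in(("top",t,(330,200,390,260)),("scene",s,(275,280,345,340))):
    m=mask(c["pixels"],(3,170,130),(14,255,255)); z=np.zeros_like(m); z[b[1]:b[3],b[0]:b[2]]=m[b[1]:b[3],b[0]:b[2]]
    M=cv2.moments(z,True); print(n,"orange",M["m00"],M["m10"]/M["m00"],M["m01"]/M["m00"])
# carton in top: white or orange
hsv=cv2.cvtColor(t["pixels"],cv2.COLOR_RGB2HSV)
print(hsv[218,352],hsv[230,356],hsv[243,366],hsv[225,385],hsv[238,362])
# lid blue
m=mask(t["pixels"],(100,120,60),(115,255,255)); m[:, :150]=0;m[:,300:]=0;m[:170]=0;m[310:]=0
cs,_=cv2.findContours(m,cv2.RETR_EXTERNAL,cv2.CHAIN_APPROX_NONE); k=max(cs,key=cv2.contourArea)
r=cv2.minAreaRect(k); B=cv2.boxPoints(r); print("lid box",B.round(1).tolist())
W=cast(t,B,0.174); print(W.round(4)); print(np.linalg.norm(np.diff(W,axis=0),axis=1), W.mean(0))
E
```

```text
top orange 221.0 365.8235294117647 240.83710407239818
scene orange 134.0 294.6268656716418 299.32089552238807
[105   6  81] [ 14  29 178] [ 12 239 177] [ 16 137 140] [ 11 133 178]
lid box [[124.4000015258789, 250.89999389648438], [161.60000610351562, 195.10000610351562], [269.79998779296875, 267.20001220703125], [232.60000610351562, 323.1000061035156]]
[[0.53   0.3908 0.174 ]
 [0.6706 0.3069 0.174 ]
 [0.4875 0.0359 0.174 ]
 [0.3534 0.1227 0.174 ]]
[0.16373255 0.32709868 0.15972904] [0.51038694 0.21410035 0.174     ]
```

View pics/crop1.png

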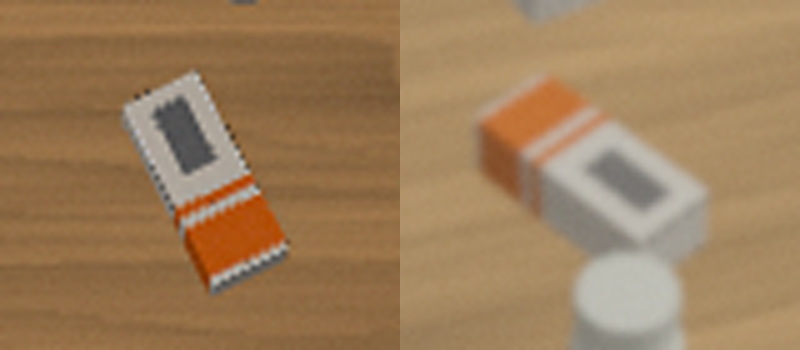

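View pics/bin1.png

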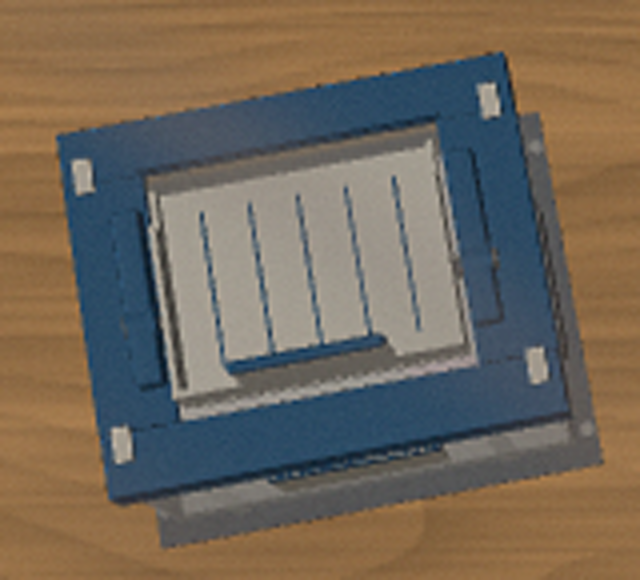

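The left crop shows a white carton with one wide and one narrow orange band, at the lower right end of the crop. The right crop shows the same carton with a bottle just in front of it in the view. This is the right carton. In the bin crop the lid corners are at about (57,135), (503,55), (570,412) and (118,500), and the tray is level.

```bash
python3 - <<'E'
from h import *
t=robot.camera("top"); s=robot.camera("scene")
px=t["pixels"]; hsv=cv2.cvtColor(px,cv2.COLOR_RGB2HSV)
m=(((hsv[...,1]<60)&(hsv[...,2]>60))|((hsv[...,1]>190)&(hsv[...,2]>120)&(hsv[...,0]<15))).astype(np.uint8)*255
def blob(m,b):
    z=np.zeros_like(m); z[b[1]:b[3],b[0]:b[2]]=m[b[1]:b[3],b[0]:b[2]]
    cs,_=cv2.findContours(z,cv2.RETR_EXTERNAL,cv2.CHAIN_APPROX_NONE); return max(cs,key=cv2.contourArea)
k=blob(m,(335,200,385,258)); B=cv2.boxPoints(cv2.minAreaRect(k)); print(B.round(1).tolist())
W=cast(t,B,0.035); print(W.round(4).tolist(),np.linalg.norm(np.diff(W,axis=0),axis=1),W.mean(0))
# crop-picked top-face corners (no end face): 
P=np.array([[122,108],[197,72],[288,245],[212,280]])/5+[320,195]
W=cast(t,P,0.035); print("top face",W.round(4).tolist(),np.linalg.norm(np.diff(W,axis=0),axis=1).round(4),W.mean(0).round(4))
d=(W[2]+W[3]-W[0]-W[1])/2; print("orange-end dir deg",np.degrees(np.arctan2(d[1],d[0])))
ob=cast(t,[[365.8,240.8]],.035); print("orange centroid top",ob, "scene", cast(s,[[296,297]],.03))
# check in scene
print("carton top centre in scene",proj(s,W), proj(s,W.mean(0)))
# lid
L=np.array([[57,135],[503,55],[570,412],[118,500]])/4+[145,165]
W=cast(t,L,0.174); print("lid",W.round(4).tolist(),np.linalg.norm(np.diff(W,axis=0),axis=1).round(4),W.mean(0).round(4))
W=W[:,:2]; ay=(W[0]-W[1]+W[3]-W[2]); ax=(W[0]-W[3]+W[1]-W[2]); print("bin yaw",np.degrees(np.arctan2(ax[1],ax[0])),np.degrees(np.arctan2(-ay[0],ay[1])))
print("lid in scene",proj(s,np.c_[W,[.174]*4]).round(1).tolist())
# neighbors
for n,uv,z in(("bottleA",[327,170],.085),("bottleB",[370,180],.085),("bottleC",[438,229],.085),("cup",[428,200],.095)): print(n,cast(t,uv,z).round(3))
cv2.imwrite("pics/sc2.png",cv2.resize(s["pixels"][170:330,340:540],None,fx=4,fy=3.75,interpolation=cv2.INTER_CUBIC)[:,:,::-1])
E
```

```text
[[343.3999938964844, 216.8000030517578], [359.79998779296875, 208.60000610351562], [378.20001220703125, 245.39999389648438], [361.79998779296875, 253.60000610351562]]
[[0.6473, -0.1461, 0.035], [0.6698, -0.1906, 0.035], [0.5681, -0.2382, 0.035], [0.5461, -0.1941, 0.035]] [0.04988721 0.11230915 0.04928032] [ 0.60779394 -0.19226327  0.035     ]
top face [[0.6478, -0.1488, 0.035], [0.6676, -0.1895, 0.035], [0.5719, -0.2367, 0.035], [0.5531, -0.1958, 0.035]] [0.0452 0.1067 0.045 ] [ 0.6101 -0.1927  0.035 ]
orange-end dir deg -153.68997265515412
orange centroid top [[ 0.58080994 -0.20532967  0.035     ]] scene [[ 0.57296012 -0.20813664  0.03      ]]
carton top centre in scene [[330.36750289 311.63273581]
 [316.18082843 321.79657019]
 [284.18206317 297.72316824]
 [298.54250164 288.92799097]] [[306.95782312 304.63553171]]
lid [[0.6612, 0.3124, 0.174], [0.7111, 0.0367, 0.174], [0.4853, -0.0069, 0.174], [0.4335, 0.2645, 0.174]] [0.2801 0.23   0.2763] [0.5728 0.1517 0.174 ]
bin yaw 11.398530821549716 10.538756198576543
lid in scene [[519.2, 230.0], [425.9, 265.8], [364.0, 212.9], [449.1, 186.4]]
bottleA [[ 0.763 -0.103  0.085]]
bottleB [[ 0.734 -0.216  0.085]]
bottleC [[ 0.6   -0.391  0.085]]
cup [[ 0.676 -0.366  0.095]]
```

View pics/sc2.png

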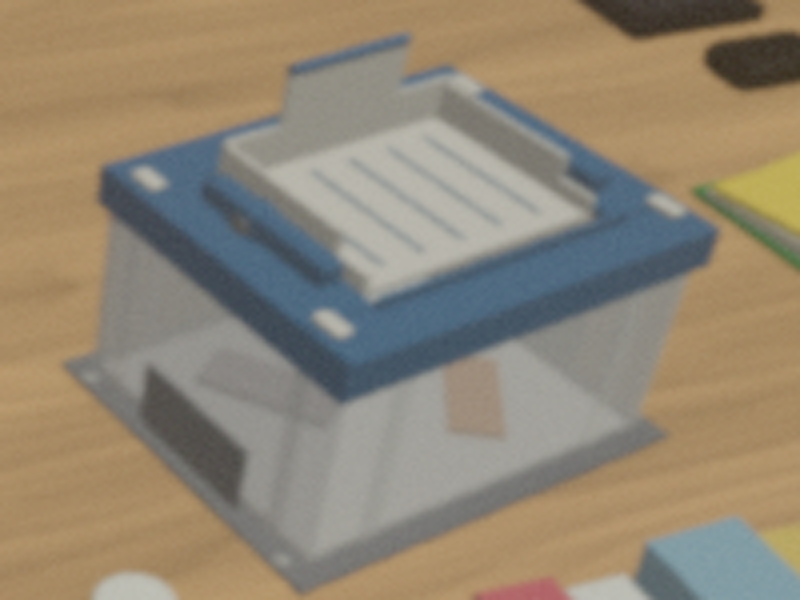

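The scene crop gives lid corners at (105,170), (718,235), (350,370) and (450,68). The tray is level with its tall lip at the back left, which is the robot side. Next I'll combine both views and get the tool axes.

```bash
python3 - <<'E'
from h import *
t=robot.camera("top"); s=robot.camera("scene")
o=robot.get_obs(); print("tool axes\n",R.from_quat(o["tool_rot"]).as_matrix().round(3), o["position"])
def f(p,k,k2,o): return np.c_[(np.array(p)[:,0]+.5)/k-.5+o[0],(np.array(p)[:,1]+.5)/k2-.5+o[1]]
Ct=f([[122,108],[197,72],[288,245],[212,280]],5,5,(320,195)); Cs=f([[308,190],[240,240],[80,115],[145,75]],5,5,(270,275))
Lt=f([[57,135],[503,55],[570,412],[118,500]],4,4,(145,165)); Ls=f([[718,235],[350,370],[105,170],[450,68]],4,3.75,(340,170))
def deg(d): return np.degrees(np.arctan2(d[1],d[0])).round(2)
for n,a,b,z in(("carton",Ct,Cs,.035),("lid",Lt,Ls,.174)):
    for q,c,uv in(("top",t,a),("scene",s,b)):
        W=cast(c,uv,z); e=np.linalg.norm(np.roll(W,-1,0)-W,axis=1).round(4)
        print(n,q,W.mean(0).round(4),e, "01->32 dir",deg(W[0]+W[1]-W[2]-W[3]),"side",deg(W[0]+W[3]-W[1]-W[2]))
E
```

```text
tool axes
 [[ 0.379 -0.     0.925]
 [-0.925  0.     0.379]
 [-0.    -1.     0.   ]] [ 0.23694104 -0.57827378  0.22246674]
carton top [ 0.6112 -0.1917  0.035 ] [0.0452 0.1067 0.045  0.1057] 01->32 dir 26.31 side 115.29
carton scene [ 0.6125 -0.1913  0.035 ] [0.0438 0.1086 0.0408 0.1073] 01->32 dir 25.93 side 115.66
lid top [0.5737 0.1526 0.174 ] [0.2801 0.23   0.2763 0.2328] 01->32 dir 11.4 side 100.54
lid scene [0.5815 0.1508 0.174 ] [0.2756 0.2278 0.2796 0.2299] 01->32 dir 9.95 side 100.68
```

```bash
python3 -m creep '[[[-18,0,41],0,1],[[-18,0,41],0,1],[[-18,0,41],0,1],[[-18,0,41],0,1],[[-18,0,41],0,1],[[-18,0,41],0,1],[[-18,0,41],0,1],[[-18,0,41],0,1]]' 20
python3 -m creep '[[[-18,0,41],0,1],[[-18,0,41],0,1],[[-18,0,41],0,1],[[-18,0,41],0,1],[[0,0,0],-0.066,1],[[0,0,0],0,1],[[0,0,0],0,1]]'
```

```text
time: 1.25
position: [0.487, -0.3193, 0.2228]
tool_rot: [0.587, -0.394, 0.394, -0.587]
ft_force: [0.4, 0.3, -1.0]
grip_width: 0.0871
time: 1.95
position: [0.61, -0.1921, 0.2224]
tool_rot: [0.6, -0.375, 0.375, -0.599]
ft_force: [0.2, -0.7, -0.3]
grip_width: 0.087
```

```bash
python3 - <<'E'
from h import *
o=robot.get_obs(); M=R.from_quat(o["tool_rot"]).as_matrix(); print(o["position"],M[:,0],o["q"].round(2))
c=robot.camera("wrist"); cv2.imwrite("pics/w1.png",c["pixels"][:,:,::-1]); print(c["position"])
W=np.array([.612,-.1915,.035]); print(proj(c,W))
for yaw in(26.1,):
    a=np.radians(yaw);u=np.array([np.cos(a),np.sin(a),0]);v=np.array([-u[1],u[0],0])
    print(proj(c,[W+.055*i*u+.0225*j*v for i,j in((1,1),(1,-1),(-1,-1),(-1,1))]).round(0).tolist())
cv2.imwrite("pics/t1.png",cv2.resize(robot.camera("top")["pixels"],None,fx=1.2,fy=1.2)[:,:,::-1])
E
```

```text
[ 0.61000189 -0.19208704  0.22242159] [ 4.38060639e-01 -8.98945409e-01 -1.69252195e-04] [-0.48  0.55  1.39 -0.    1.2   0.64]
[ 0.66979123 -0.16272346  0.38451324]
[[324.74102719 208.18008588]]
[[300.0, 149.0], [349.0, 149.0], [347.0, 263.0], [302.0, 263.0]]
```

View pics/w1.png

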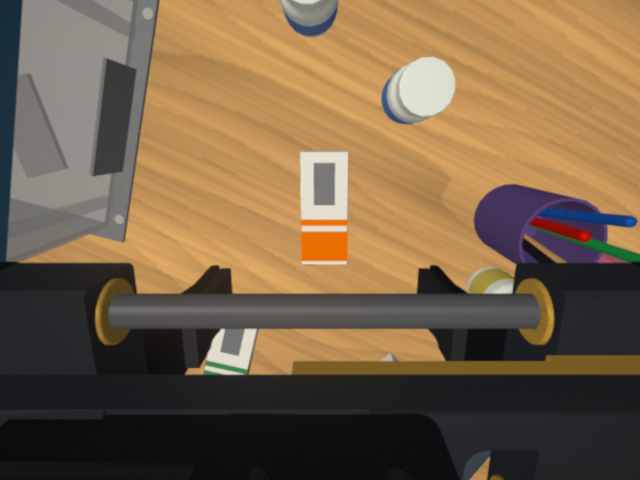

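The wrist view shows the orange carton with top-face corners at (301,152), (348,152), (348,262) and (302,262), within 3 px of the prediction and square to the jaws. I'll descend.

```bash
python3 -m creep '[[[0,45,2],0,1],[[0,45,0],0,1],[[0,45,0],0,1],[[0,40,0],0,1],[[0,20,0],0,1],[[0,15,0],0,1],[[0,0,0],0,1],[[0,0,0],0,1]]'
```

```text
time: 2.85
position: [0.6127, -0.1919, 0.0134]
tool_rot: [-0.6, 0.374, -0.375, 0.6]
ft_force: [-0.6, -0.1, 0.6]
grip_width: 0.0868
```

```bash
python3 -m creep '[[[0,0,0],0,0],[[0,0,0],0,0],[[0,0,0],0,0],[[0,0,0],0,0],[[0,0,0],0,0],[[0,0,0],0,0],[[0,0,0],0,0]]' 20
```

```text
time: 3.55
position: [0.6122, -0.191, 0.0126]
tool_rot: [-0.6, 0.374, -0.374, 0.6]
ft_force: [-0.5, -0.3, 0.1]
grip_width: 0.0446
```

```bash
python3 -m creep '[[[0,-20,0],0,0],[[0,-40,0],0,0],[[0,-45,0],0,0],[[0,-45,0],0,0],[[0,-45,0],0,0],[[0,-45,0],0,0],[[0,-45,0],0,0],[[0,-45,0],0,0]]' 25
python3 -m creep '[[[-40,0,15],0,0],[[-40,0,16],0,0],[[-40,0,15],0,0],[[-40,0,16],0,0],[[-40,0,15],0,0],[[-40,0,16],0,0],[[-40,0,16],0,0],[[-42,0,16],0,0]]'
python3 -m creep '[[[0,0,0],-0.145,0],[[0,0,0],-0.145,0],[[0,0,0],-0.145,0],[[0,0,0],-0.145,0],[[0,0,0],-0.145,0],[[0,0,0],-0.145,0],[[0,0,0],-0.145,0],[[0,0,0],-0.145,0]]'
python3 -m creep '[[[0,0,0],-0.144,0],[[0,0,0],0,0],[[0,0,0],0,0]]'
python3 - <<'E'
from h import *
o=robot.get_obs(); M=R.from_quat(o["tool_rot"]).as_matrix(); print(o["position"],M[:,0].round(3),o["q"].round(2))
for n in("wrist","top","scene"):
    c=robot.camera(n); cv2.imwrite(f"pics/{n}2.png",c["pixels"][:,:,::-1])
    b=np.radians(10.7);u=np.array([np.cos(b),np.sin(b),0]);v=np.array([-u[1],u[0],0]);O=np.array([.578,.152,0])
    L=[O+x*u+y*v+[0,0,.174] for x,y in((116,141),(116,-141),(-116,-141),(-116,141))for x,y in((x/1000,y/1000),)]
    print(n,proj(c,L).round(0).tolist())
E
```

```text
time: 4.35
position: [0.6115, -0.1907, 0.3441]
tool_rot: [0.6, -0.375, 0.374, -0.6]
ft_force: [1.0, -0.1, -0.7]
grip_width: 0.0452
time: 5.15
position: [0.5823, 0.1546, 0.3421]
tool_rot: [0.6, -0.375, 0.374, -0.6]
ft_force: [1.4, 0.5, -1.0]
grip_width: 0.0448
time: 5.95
position: [0.5825, 0.1531, 0.342]
tool_rot: [0.707, 0.017, -0.018, -0.707]
ft_force: [0.4, -0.3, -1.3]
grip_width: 0.0448
time: 6.25
position: [0.5827, 0.1531, 0.3422]
tool_rot: [-0.704, -0.065, 0.066, 0.704]
ft_force: [0.5, 1.0, -1.4]
grip_width: 0.0445
[0.58269752 0.1531054  0.34219027] [ 0.983  0.184 -0.001] [ 0.07  0.39  1.33  0.    1.42 -0.11]
wrist [[462.0, 46.0], [436.0, 353.0], [205.0, 353.0], [178.0, 47.0]]
top [[159.0, 197.0], [271.0, 176.0], [288.0, 266.0], [173.0, 288.0]]
scene [[520.0, 231.0], [427.0, 268.0], [364.0, 214.0], [451.0, 187.0]]
```

View pics/wrist2.png

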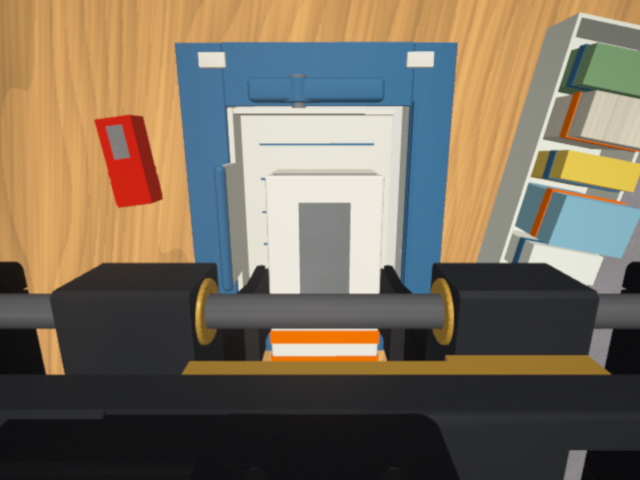

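View pics/scene2.png

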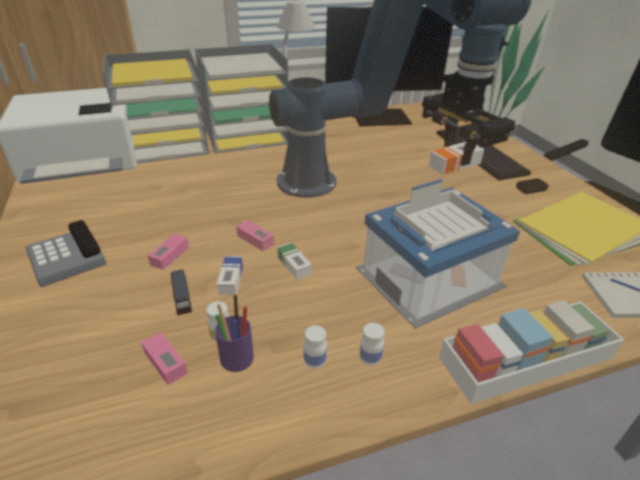

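The wrist view shows the carton lengthways over the tray. The lid's far corners are at about (177,43) and (456,43), and the lip bead is at x~220. I'll fit the lid edges precisely.

```bash
python3 - <<'E'
from h import *
c=robot.camera("wrist"); m=mask(c["pixels"],(98,120,60),(115,255,255))
l=[];r=[];t=[]
for y in range(60,255,5):
    if 100<y<215: pass
    x=np.where(m[y,150:500])[0]+150
    l.append((x.min(),y)); r.append((x.max()+0.5,y))
for x in range(195,440,5):
    y=np.where(m[20:80,x])[0]+20
    if len(y): t.append((x,y.min()-.5))
b=np.radians(10.7);u=np.array([np.cos(b),np.sin(b),0]);v=np.array([-u[1],u[0],0]);O=np.array([.578,.152,0])
for n,p,ax in(("front",l,u),("rear",r,u),("left(+y)",t,v)):
    W=cast(c,p,.174); d=cv2.fitLine(W[:,:2].astype(np.float32),cv2.DIST_HUBER,0,.001,.001).ravel()
    print(n,"coord in bin mm",(np.median((W-O)@ax)*1000).round(1),"yaw",np.degrees(np.arctan2(d[1],d[0])))
# lip bead in wrist: blue strip near x 215-232 ; 
for y in (190,210,230,250):
    print(y,np.where(m[y,150:260])[0][[0,-1]]+150, ''.join('#' if q else '.' for q in m[y,185:260]))
# carton in wrist edges
E
```

```text
front coord in bin mm -116.8 yaw -79.25277
rear coord in bin mm 111.1 yaw -79.35835
left(+y) coord in bin mm 143.1 yaw 11.016555
190 [190 224] .....###################################...................................
210 [191 225] ......###################################..................................
230 [193 227] ........###################################................................
250 [195 228] ..........##################################...............................
```

The bin centre is about (0.575, 0.1535) at 10.75° yaw, which agrees with the top view. The scene view sits 6 mm off in x. I'll nudge by -3 and +2 mm and lower.

```bash
python3 -m creep '[[[-3,20,2],0,0],[[0,40,0],0,0],[[0,40,0],0,0],[[0,25,0],0,0],[[0,12,0],0,0],[[0,8,0],0,0],[[0,0,0],0,0],[[0,0,0],0,0]]'
```

```text
time: 7.25
position: [0.5808, 0.1546, 0.1989]
tool_rot: [0.704, 0.067, -0.065, -0.704]
ft_force: [0.1, 0.3, -0.8]
grip_width: 0.0451
```

```bash
python3 - <<'E'
from h import *
for n in("wrist","scene"):
    p=robot.camera(n)["pixels"]
    if n=="scene": p=cv2.resize(p[60:300,340:600],None,fx=2.5,fy=2.5,interpolation=cv2.INTER_CUBIC)
    cv2.imwrite(f"pics/{n}3.png",p[:,:,::-1])
E
```

```text
(no output)
```

View pics/scene3.png

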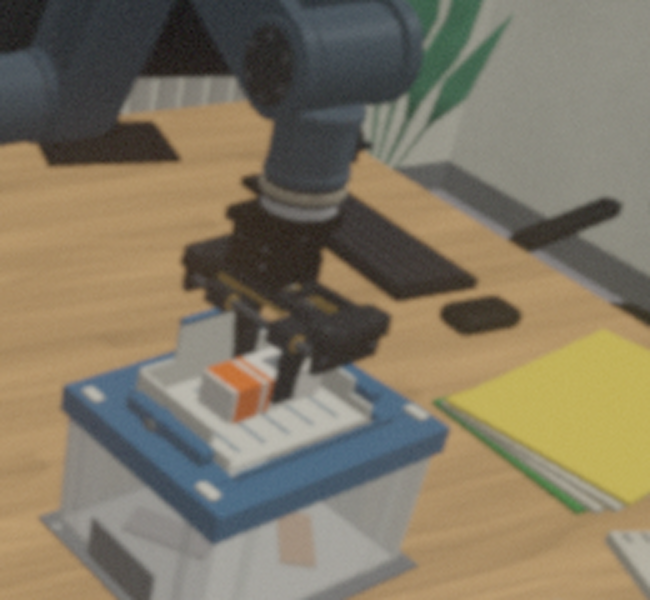

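View pics/wrist3.png

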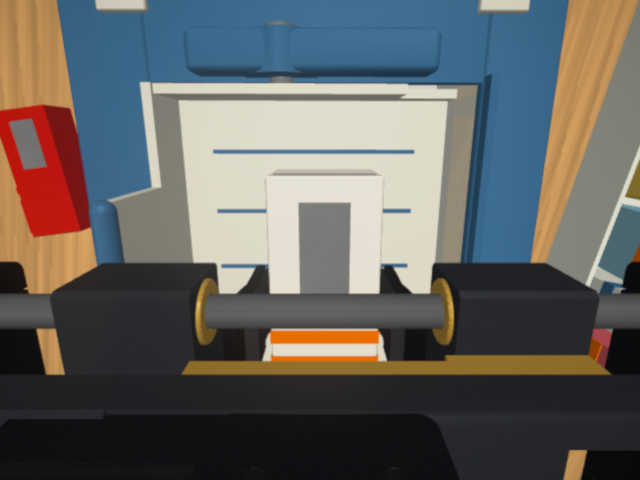

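Both views show the carton level and centred inside the tray, 12 to 13 mm up. In the wrist view it spans columns 267–382 and the floor spans about 182–447. I'll lower the rest.

```bash
python3 -m creep '[[[0,5,0],0,0],[[0,4,0],0,0],[[0,2,0],0,0],[[0,0,0],0,0],[[0,0,0],0,0]]'; python3 -m creep '[[[0,1,0],0,0],[[0,1,0],0,0],[[0,0,0],0,0],[[0,0,0],0,0]]'
```

```text
time: 7.85
position: [0.5797, 0.1545, 0.1864]
tool_rot: [-0.704, -0.066, 0.066, 0.704]
ft_force: [-0.1, -0.0, -0.4]
grip_width: 0.0449
time: 8.25
position: [0.5798, 0.1545, 0.1846]
tool_rot: [0.704, 0.066, -0.066, -0.704]
ft_force: [0.2, 0.3, -0.7]
grip_width: 0.0447
```

```bash
python3 -m creep '[[[0,1,0],0,0],[[0,0,0],0,0],[[0,0,0],0,0]]'; python3 -m creep '[[[0,0,0],0,0.58],[[0,0,0],0,0.65],[[0,0,0],0,0.7],[[0,0,0],0,0.7],[[0,0,0],0,0.7]]'; python3 - <<'E'
from h import *
for n in("wrist",):
    p=robot.camera(n)["pixels"]
    cv2.imwrite(f"pics/{n}4.png",p[:,:,::-1])
E
```

```text
time: 8.55
position: [0.5798, 0.1545, 0.1846]
tool_rot: [0.704, 0.067, -0.066, -0.704]
ft_force: [-1.6, -0.0, 5.7]
grip_width: 0.0447
time: 9.05
position: [0.5796, 0.1545, 0.1833]
tool_rot: [-0.704, -0.066, 0.066, 0.704]
ft_force: [-0.6, -0.6, -0.4]
grip_width: 0.0601
```

View pics/wrist4.png

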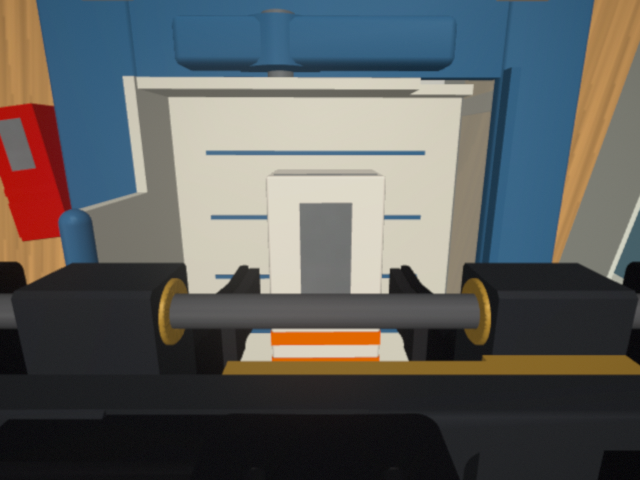

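The carton was set down with a 5.7 N touch, released and is lying flat, with the fingers open on both sides. Now I'll go straight up, back over the lip, close the fingers and come down in front of it.

```bash
python3 -m creep '[[[0,-10,0],0,0.7],[[0,-30,0],0,0.7],[[0,-40,0],0,0.7],[[0,-35,0],0,0.7],[[0,0,0],0,0.7],[[0,0,0],0,0.7]]'; python3 - <<'E'
from h import *
o=robot.get_obs(); print(o["position"])
c=robot.camera("wrist");cv2.imwrite("pics/wrist5.png",c["pixels"][:,:,::-1])
p=robot.camera("scene")["pixels"];p=cv2.resize(p[60:300,340:600],None,fx=2.5,fy=2.5,interpolation=cv2.INTER_CUBIC)
cv2.imwrite("pics/scene5.png",p[:,:,::-1])
E
```

```text
time: 9.7
position: [0.5801, 0.1546, 0.3002]
tool_rot: [0.704, 0.067, -0.065, -0.704]
ft_force: [-0.2, -0.0, -0.6]
grip_width: 0.0611
[0.58005957 0.15460929 0.3002058 ]
```

View pics/wrist5.png

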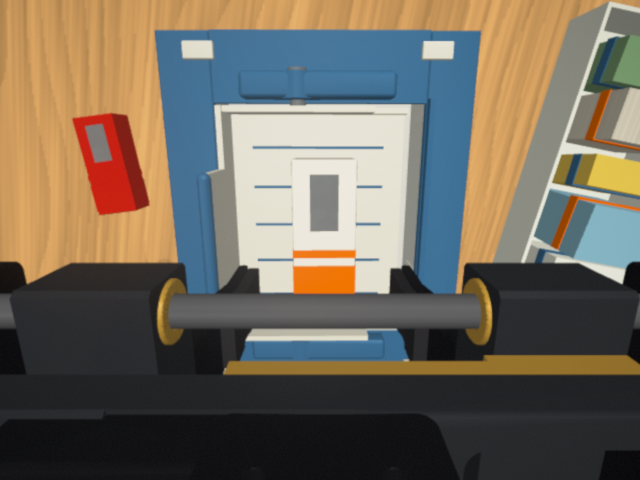

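View pics/scene5.png

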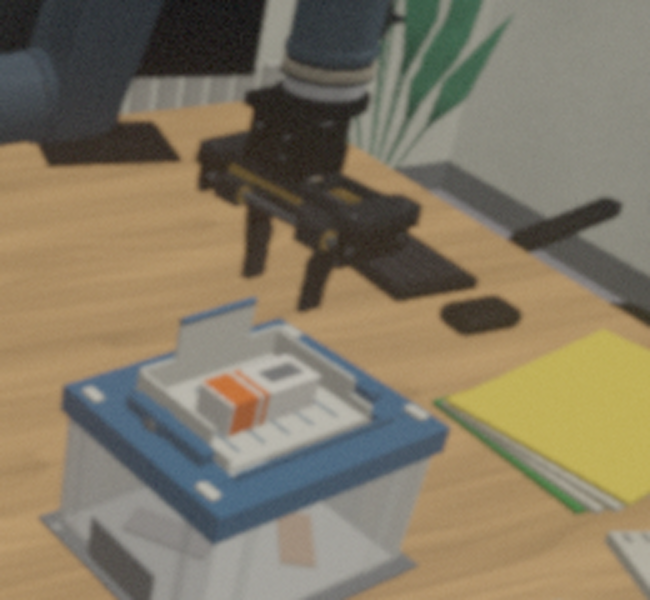

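The carton lies flat and lengthways on the tray floor, at wrist columns 293–355, and the tray is level. Now to the front of the lip.

```bash
python3 -m creep '[[[-40,0,0],0,0.7],[[-40,0,0],0,0.7],[[-35,0,0],0,0],[[0,0,0],0,0],[[0,0,0],0,0],[[0,0,0],0,0],[[0,0,0],0,0],[[0,0,0],0,0]]' 10; python3 -m creep '[[[0,40,0],0,0],[[0,30,0],0,0],[[0,0,0],0,0],[[0,0,0],0,0]]'; python3 - <<'E'
from h import *
o=robot.get_obs(); p=o["position"]
b=np.radians(10.75);print(((p[:2]-[.575,.1535])@[[np.cos(b),-np.sin(b)],[np.sin(b),np.cos(b)]]*1000).round(1),p)
c=robot.camera("wrist");cv2.imwrite("pics/wrist6.png",c["pixels"][:,:,::-1])
p=robot.camera("scene")["pixels"];p=cv2.resize(p[60:300,340:600],None,fx=2.5,fy=2.5,interpolation=cv2.INTER_CUBIC)
cv2.imwrite("pics/scene6.png",p[:,:,::-1])
E
```

```text
time: 10.6
position: [0.4676, 0.1331, 0.2983]
tool_rot: [0.704, 0.066, -0.066, -0.704]
ft_force: [0.1, 0.3, -0.5]
grip_width: 0.021
time: 11.0
position: [0.4672, 0.1331, 0.2286]
tool_rot: [-0.704, -0.066, 0.067, 0.704]
ft_force: [1.0, -0.9, -0.0]
grip_width: 0.0006
[-109.7    0. ] [0.46719587 0.13308053 0.22858615]
```

View pics/wrist6.png

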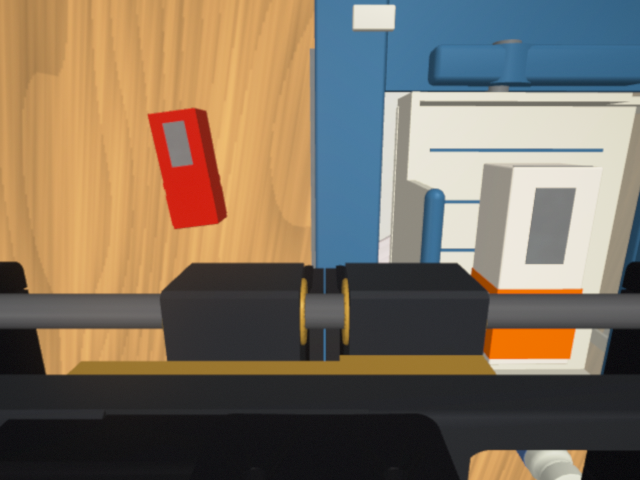

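View pics/scene6.png

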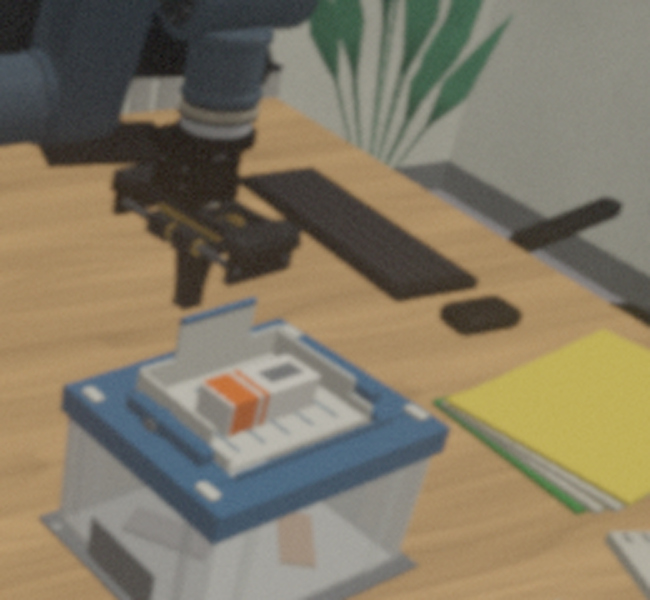

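The closed fingers stand in front of the lip, with the bead at wrist (434,220). I'll approach slowly until contact.

```bash
python3 -m creep '[[[10,0,0],0,0],[[8,0,0],0,0],[[3,0,0],0,0],[[2,0,0],0,0],[[0,0,0],0,0]]'; python3 -m creep '[[[2,0,0],0,0],[[2,0,0],0,0],[[0,0,0],0,0]]';  python3 -m creep '[[[2,0,0],0,0],[[2,0,0],0,0],[[0,0,0],0,0]]'
```

```text
time: 11.6
position: [0.4896, 0.1374, 0.2286]
tool_rot: [-0.704, -0.066, 0.066, 0.704]
ft_force: [-0.7, 1.2, 0.6]
grip_width: 0.0006
time: 11.9
position: [0.4935, 0.1381, 0.2286]
tool_rot: [-0.704, -0.066, 0.066, 0.704]
ft_force: [-0.5, 0.5, -0.2]
grip_width: 0.0004
time: 12.2
position: [0.4974, 0.1388, 0.2285]
tool_rot: [-0.704, -0.066, 0.066, 0.704]
ft_force: [0.8, -0.5, -0.5]
grip_width: 0.0007
```

```bash
python3 -m creep '[[[2,0,0],0,0],[[2,0,0],0,0],[[0,0,0],0,0]]';  python3 -m creep '[[[2,0,0],0,0],[[2,0,0],0,0],[[0,0,0],0,0]]'
```

```text
time: 12.5
position: [0.4987, 0.1393, 0.2283]
tool_rot: [0.704, 0.064, -0.069, -0.704]
ft_force: [-4.8, -0.7, 4.2]
grip_width: 0.0004
time: 12.8
position: [0.5028, 0.1402, 0.2284]
tool_rot: [-0.704, -0.065, 0.068, 0.704]
ft_force: [-3.9, -0.4, 2.7]
grip_width: 0.0007
```

Contact was at about 4–5 N. I'll follow the arc.

```bash
python3 -m creep '[[[3,-3,0],0,0],[[4,-3,0],0,0],[[4,-3,0],0,0],[[4,-2,0],0,0],[[4,-2,0],0,0],[[0,0,0],0,0]]';  python3 -m creep '[[[4,-2,0],0,0],[[4,-2,0],0,0],[[4,-1,0],0,0],[[4,-1,0],0,0],[[0,0,0],0,0]]'; python3 - <<'E'
from h import *
p=robot.camera("scene")["pixels"];p=cv2.resize(p[60:300,340:600],None,fx=2.5,fy=2.5,interpolation=cv2.INTER_CUBIC)
cv2.imwrite("pics/scene7.png",p[:,:,::-1])
E
```

```text
time: 13.4
position: [0.5252, 0.1442, 0.2421]
tool_rot: [-0.704, -0.067, 0.065, 0.704]
ft_force: [-1.7, 1.3, 1.7]
grip_width: 0.0003
time: 13.9
position: [0.5408, 0.1469, 0.2479]
tool_rot: [-0.704, -0.067, 0.065, 0.704]
ft_force: [-1.1, 0.4, 0.4]
grip_width: 0.0009
```

View pics/scene7.png

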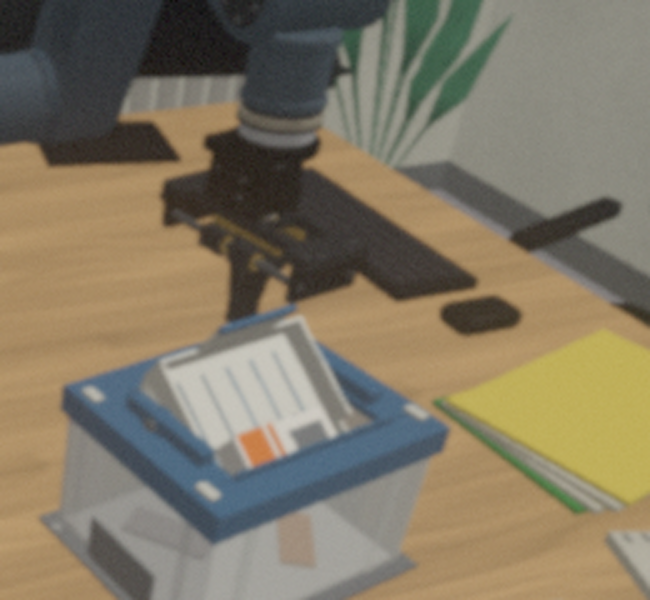

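The tray is about 35–40° over, the carton is starting to slide off the rear, and the fingers are on the lip. Going on.

```bash
python3 -m creep '[[[4,0,0],0,0],[[4,0,0],0,0],[[4,0,0],0,0],[[4,0,0],0,0],[[4,1,0],0,0],[[0,0,0],0,0]]';  python3 -m creep '[[[4,1,0],0,0],[[4,1,0],0,0],[[2,1,0],0,0],[[0,0,0],0,0],[[0,0,0],0,0]]'; python3 - <<'E'
from h import *
p=robot.camera("scene")["pixels"];p=cv2.resize(p[60:300,340:600],None,fx=2.5,fy=2.5,interpolation=cv2.INTER_CUBIC)
cv2.imwrite("pics/scene8.png",p[:,:,::-1])
E
```

```text
time: 14.55
position: [0.5616, 0.1509, 0.2481]
tool_rot: [-0.704, -0.068, 0.064, 0.704]
ft_force: [-1.4, -0.6, 5.8]
grip_width: 0.0004
time: 15.05
position: [0.5726, 0.1529, 0.2459]
tool_rot: [-0.704, -0.07, 0.063, 0.704]
ft_force: [0.8, 0.1, 7.8]
grip_width: 0.0005
```

View pics/scene8.png

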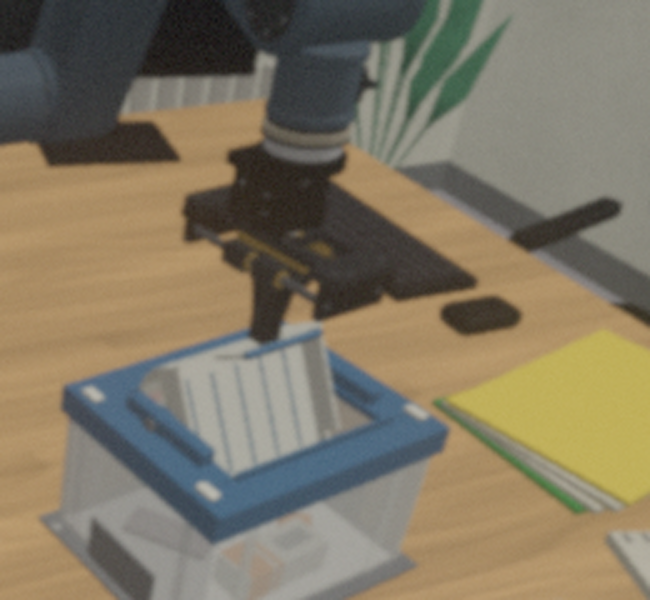

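The carton has dropped into the bin, visible through the wall at (260,560). The tilt is about 60°. I'll go gently to the stop.

```bash
python3 -m creep '[[[2,1,0],0,0],[[0,0,0],0,0],[[0,0,0],0,0]]';  python3 -m creep '[[[2,1,0],0,0],[[0,0,0],0,0],[[0,0,0],0,0]]'
```

```text
time: 15.4
position: [0.5748, 0.1533, 0.2452]
tool_rot: [-0.704, -0.07, 0.063, 0.704]
ft_force: [0.6, 0.5, 7.4]
grip_width: 0.0005
time: 15.7
position: [0.5771, 0.1538, 0.2444]
tool_rot: [-0.704, -0.07, 0.062, 0.704]
ft_force: [1.6, 1.4, 8.8]
grip_width: 0.0003
```

```bash
python3 -m creep '[[[1,1,0],0,0],[[0,0,0],0,0],[[0,0,0],0,0]]'
```

```text
time: 16.0
position: [0.5786, 0.1541, 0.2439]
tool_rot: [-0.704, -0.071, 0.062, 0.704]
ft_force: [2.1, 1.0, 8.5]
grip_width: 0.0009
```

```bash
python3 -m creep '[[[1,1,0],0,0],[[0,0,0],0,0],[[0,0,0],0,0]]'; python3 -m creep '[[[0,1,0],0,0],[[0,0,0],0,0],[[0,0,0],0,0]]'; python3 - <<'E'
from h import *
for n in("wrist","scene"):
    p=robot.camera(n)["pixels"]
    if n=="scene": p=cv2.resize(p[150:250,360:530],None,fx=4.5,fy=4.5,interpolation=cv2.INTER_CUBIC)
    cv2.imwrite(f"pics/{n}9.png",p[:,:,::-1])
E
```

```text
time: 16.3
position: [0.5791, 0.1542, 0.2436]
tool_rot: [-0.704, -0.07, 0.062, 0.704]
ft_force: [-1.1, 0.5, 14.0]
grip_width: 0.0004
time: 16.6
position: [0.5791, 0.1542, 0.2435]
tool_rot: [-0.704, -0.071, 0.062, 0.704]
ft_force: [-2.6, -0.7, 17.2]
grip_width: 0.0006
```

View pics/scene9.png

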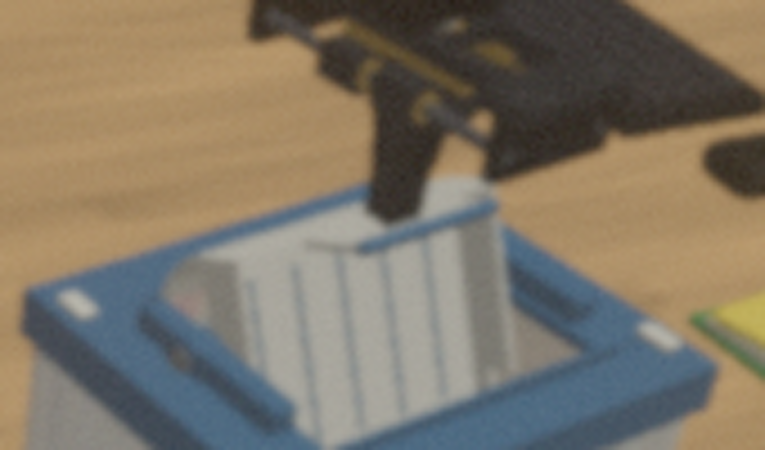

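View pics/wrist9.png

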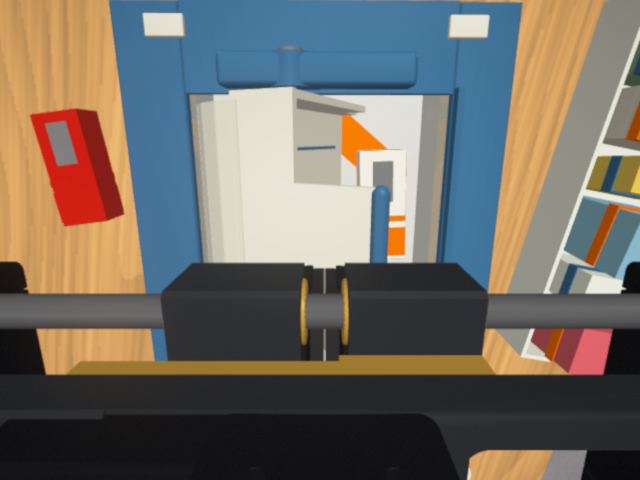

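The tray is at its stop: no more movement, and the force rose to 17 N. The wrist view shows the carton on the bin floor at (385,200). Now I'll lift off, go over behind the bead, and come down there.

```bash
python3 -m creep '[[[0,-5,0],0,0],[[0,-20,0],0,0],[[0,-25,0],0,0],[[30,0,0],0,0],[[36,0,0],0,0],[[0,0,0],0,0],[[0,0,0],0,0]]'; python3 -m creep '[[[0,25,0],0,0],[[0,20,0],0,0],[[0,18,0],0,0],[[0,0,0],0,0],[[0,0,0],0,0]]'; python3 - <<'E'
from h import *
o=robot.get_obs(); p=o["position"]
b=np.radians(10.75);print(((p[:2]-[.575,.1535])@[[np.cos(b),-np.sin(b)],[np.sin(b),np.cos(b)]]*1000).round(1),p)
for n in("wrist","scene"):
    p=robot.camera(n)["pixels"]
    if n=="scene": p=cv2.resize(p[150:250,360:530],None,fx=4.5,fy=4.5,interpolation=cv2.INTER_CUBIC)
    cv2.imwrite(f"pics/{n}10.png",p[:,:,::-1])
E
```

```text
time: 17.4
position: [0.6401, 0.166, 0.2874]
tool_rot: [-0.704, -0.066, 0.067, 0.704]
ft_force: [-0.4, -0.2, -0.2]
grip_width: 0.0005
time: 17.9
position: [0.6391, 0.1659, 0.2257]
tool_rot: [-0.704, -0.066, 0.067, 0.704]
ft_force: [0.7, -0.1, 0.4]
grip_width: 0.0008
[65.3  0.3] [0.63906068 0.16591844 0.22566243]
```

View pics/scene10.png

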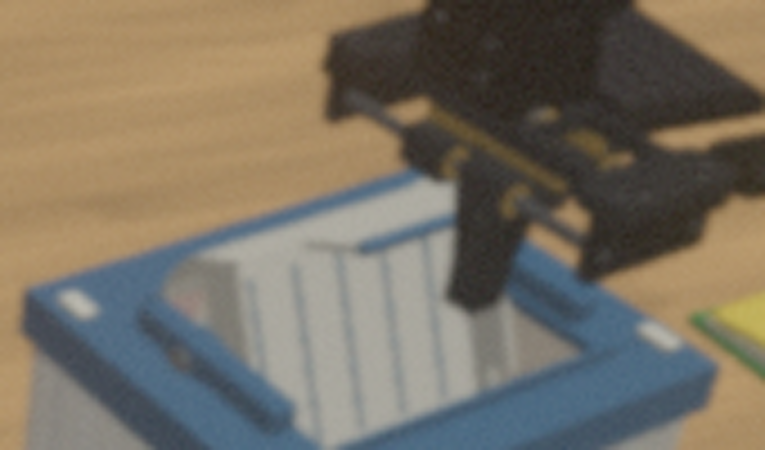

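View pics/wrist10.png

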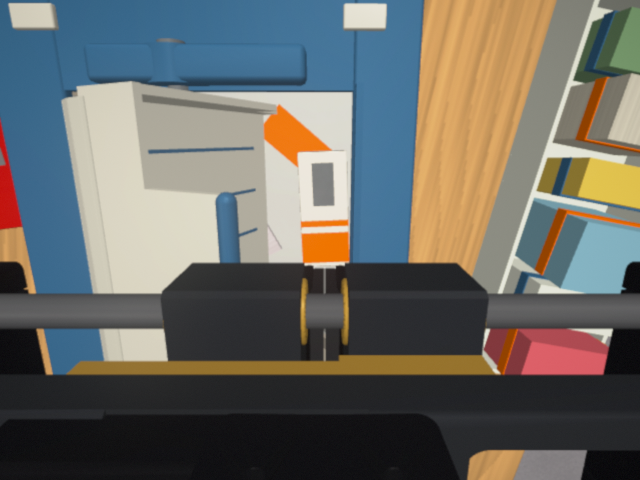

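The fingers are behind the bead (wrist (228,220)) and 25–30 mm clear of it. The carton lies on the bin floor, clear of the tray. Now I'll pull back.

```bash
python3 -m creep '[[[-10,0,0],0,0],[[-8,0,0],0,0],[[-4,0,0],0,0],[[-4,0,0],0,0],[[-4,0,0],0,0],[[-4,0,0],0,0],[[-4,0,0],0,0]]'; python3 -m creep '[[[-4,0,0],0,0],[[-4,0,0],0,0],[[-4,0,0],0,0],[[-4,0,0],0,0],[[-4,0,0],0,0],[[-4,0,0],0,0],[[-4,0,0],0,0],[[-4,0,0],0,0]]'; python3 -m creep '[[[-4,0,0],0,0],[[-4,0,0],0,0],[[-4,0,0],0,0],[[-4,0,0],0,0],[[-4,0,0],0,0],[[0,0,0],0,0]]'; python3 - <<'E'
from h import *
o=robot.get_obs(); p=o["position"]
b=np.radians(10.75);print(((p[:2]-[.575,.1535])@[[np.cos(b),-np.sin(b)],[np.sin(b),np.cos(b)]]*1000).round(1),p)
for n in("scene",):
    p=robot.camera(n)["pixels"]
    if n=="scene": p=cv2.resize(p[150:250,360:530],None,fx=4.5,fy=4.5,interpolation=cv2.INTER_CUBIC)
    cv2.imwrite(f"pics/{n}11.png",p[:,:,::-1])
E
```

```text
time: 18.7
position: [0.6068, 0.1593, 0.2288]
tool_rot: [-0.704, -0.071, 0.062, 0.704]
ft_force: [5.4, 1.2, 5.8]
grip_width: 0.0001
time: 19.5
position: [0.57, 0.1527, 0.2251]
tool_rot: [-0.704, -0.066, 0.067, 0.704]
ft_force: [3.2, -0.2, 1.8]
grip_width: 0.0006
time: 20.1
position: [0.55, 0.149, 0.2254]
tool_rot: [0.704, 0.066, -0.067, -0.704]
ft_force: [0.8, 0.0, -0.7]
grip_width: 0.0007
[-25.4   0.2] [0.55000828 0.14897296 0.22539121]
```

View pics/scene11.png

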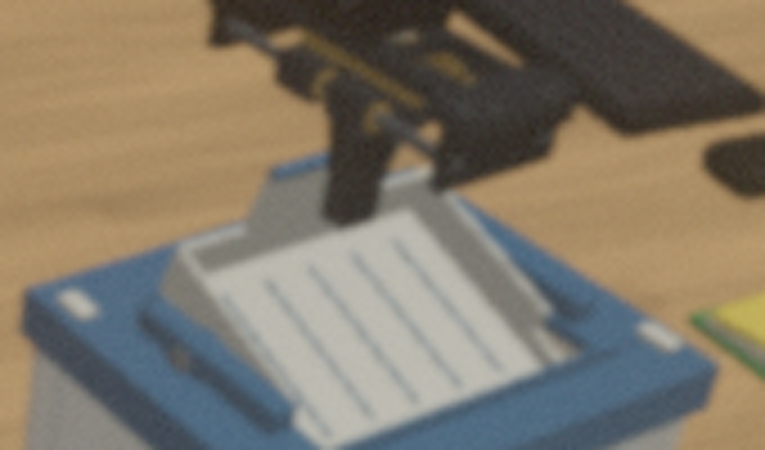

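The tray is coming back, now about 20–25° over. I'll go on slowly towards level.

```bash
python3 -m creep '[[[-4,0,0],0,0],[[-4,0,0],0,0],[[-4,0,0],0,0],[[-4,0,0],0,0],[[-3,0,0],0,0],[[-2,0,0],0,0],[[0,0,0],0,0]]'; python3 -m creep '[[[-2,0,0],0,0],[[-1,0,0],0,0],[[0,0,0],0,0],[[0,0,0],0,0]]'; python3 -m creep '[[[-2,0,0],0,0],[[-1,0,0],0,0],[[0,0,0],0,0],[[0,0,0],0,0]]'
```

```text
time: 20.85
position: [0.53, 0.1451, 0.2256]
tool_rot: [0.704, 0.066, -0.067, -0.704]
ft_force: [3.0, 0.5, -1.2]
grip_width: 0.0005
time: 21.25
position: [0.5275, 0.1446, 0.2255]
tool_rot: [0.704, 0.066, -0.066, -0.704]
ft_force: [2.6, 0.7, -0.8]
grip_width: 0.0006
time: 21.65
position: [0.5246, 0.144, 0.2255]
tool_rot: [0.704, 0.066, -0.066, -0.704]
ft_force: [3.3, 0.3, -2.6]
grip_width: 0.0002
```

```bash
python3 -m creep '[[[-2,0,0],0,0],[[-1,0,0],0,0],[[0,0,0],0,0],[[0,0,0],0,0]]'; python3 -m creep '[[[-1,0,0],0,0],[[0,0,0],0,0],[[0,0,0],0,0]]'; python3 -m creep '[[[-1,0,0],0,0],[[0,0,0],0,0],[[0,0,0],0,0]]'
```

```text
time: 22.05
position: [0.5225, 0.1436, 0.2255]
tool_rot: [-0.704, -0.067, 0.066, 0.704]
ft_force: [5.1, 0.7, -4.3]
grip_width: 0.0007
time: 22.35
position: [0.5225, 0.1436, 0.2256]
tool_rot: [-0.704, -0.068, 0.065, 0.704]
ft_force: [7.3, 2.4, -5.1]
grip_width: 0.0005
time: 22.65
position: [0.5225, 0.1436, 0.2257]
tool_rot: [-0.704, -0.068, 0.064, 0.704]
ft_force: [8.2, 2.7, -5.9]
grip_width: 0.0003
```

The position holds while the force rises, so this is the lower stop. I'll give one more gentle press, then back off and rise clear.

```bash
python3 -m creep '[[[-2,0,0],0,0],[[0,0,0],0,0],[[0,0,0],0,0]]'; python3 -m creep '[[[8,0,0],0,0],[[15,0,0],0,0],[[5,-10,0],0,0],[[0,-40,0],0,0],[[0,-45,0],0,0],[[0,-30,0],0,0],[[0,0,0],0,0]]'; python3 - <<'E'
from h import *
for n in("wrist","scene","top"):
    p=robot.camera(n)["pixels"]
    cv2.imwrite(f"pics/{n}full12.png",p[:,:,::-1])
    if n=="scene": p=cv2.resize(p[150:310,350:530],None,fx=4,fy=3.7,interpolation=cv2.INTER_CUBIC)
    cv2.imwrite(f"pics/{n}12.png",p[:,:,::-1])
E
```

```text
time: 22.95
position: [0.5225, 0.1436, 0.2258]
tool_rot: [-0.704, -0.07, 0.062, 0.704]
ft_force: [12.5, 4.4, -9.0]
grip_width: 0.0004
time: 23.65
position: [0.5465, 0.1481, 0.3565]
tool_rot: [0.704, 0.07, -0.063, -0.704]
ft_force: [-1.2, 0.3, 0.0]
grip_width: -0.0
```

View pics/scene12.png

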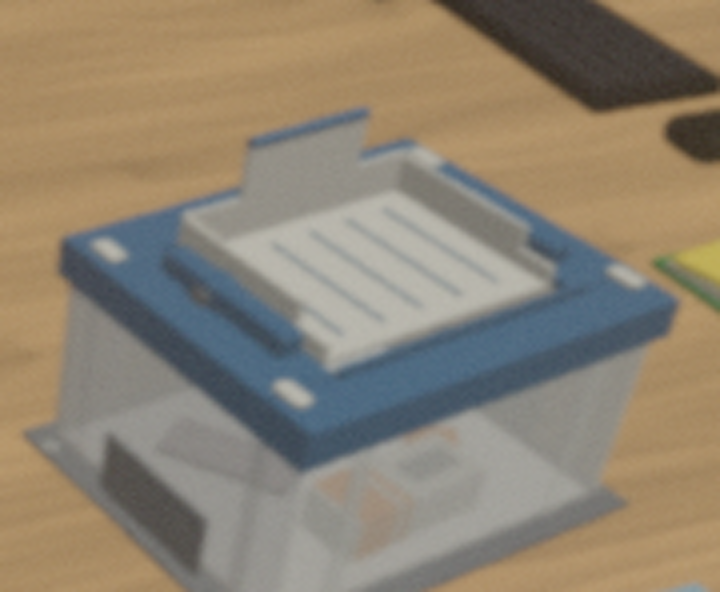

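View pics/wrist12.png

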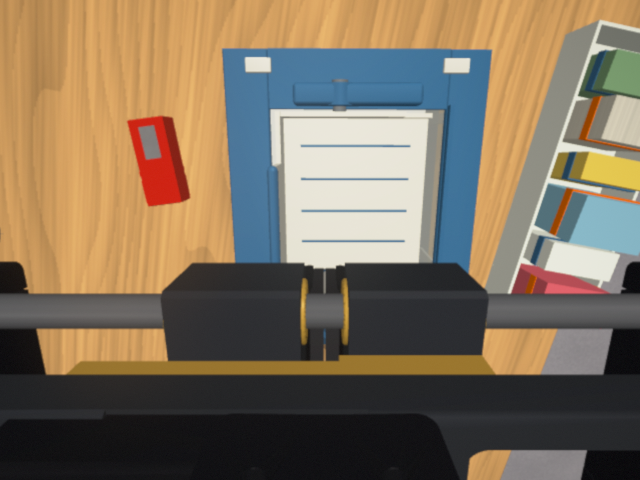

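View pics/scenefull12.png

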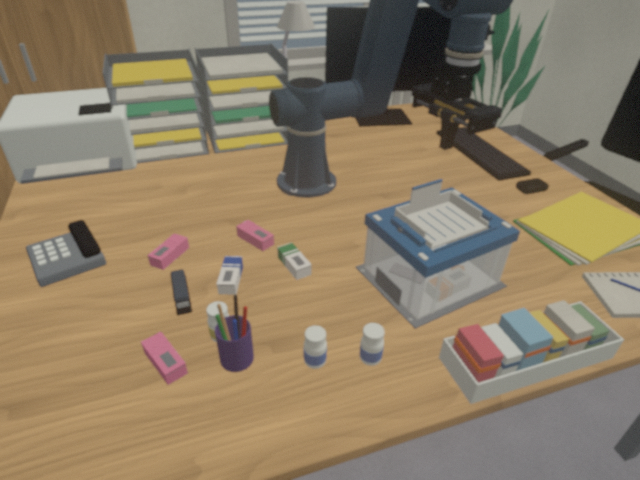

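```bash
python3 - <<'E'
from h import *
a=cv2.imread("pics/scene0.png").astype(int);b=robot.camera("scene")["pixels"][:,:,::-1].astype(int)
d=cv2.GaussianBlur(np.abs(a-b).max(2).astype(np.uint8),(5,5),0)
m=(d>25).astype(np.uint8);n,l,s,c=cv2.connectedComponentsWithStats(m)
print([x.tolist() for x in s[1:] if x[4]>15])
for im in(a,b):
    r=mask(im[:,:,::-1].astype(np.uint8)[175:205,405:445],(95,90,40),(120,255,255)); cs=cv2.connectedComponentsWithStats(r)
    print(cs[2].tolist()[1:4],cs[3].round(1).tolist()[1:4])
# residual shift of lip region vs lid
f=lambda i,y0,y1,x0,x1:cv2.cvtColor(i.astype(np.uint8),cv2.COLOR_BGR2GRAY)[y0:y1,x0:x1].astype(np.float32)
print("lip shift",cv2.phaseCorrelate(f(a,178,212,405,450),f(b,178,212,405,450)))
print(robot.get_obs()["position"])
E
```

```text
[[47, 0, 126, 191, 10867], [245, 0, 104, 83, 4997], [369, 0, 145, 136, 6942], [352, 30, 51, 82, 2437], [278, 83, 8, 7, 41], [316, 83, 32, 14, 282], [268, 90, 19, 38, 435], [388, 91, 4, 8, 23], [290, 95, 6, 6, 18], [314, 116, 58, 40, 1602], [438, 137, 15, 15, 162], [431, 279, 5, 5, 19], [440, 283, 9, 16, 98], [285, 292, 47, 36, 1021]]
[] []
[] []
lip shift ((0.47440799915168697, 0.03795052500848328), 0.9972815681386877)
[0.54359526 0.14781225 0.3493354 ]
```

```bash
python3 - <<'E'
from h import *
a=cv2.imread("pics/scene0.png");B=np.mean([robot.camera("scene")["pixels"][:,:,::-1].astype(float) for _ in range(3)],0).astype(np.uint8)
g=lambda i:cv2.cvtColor(i,cv2.COLOR_BGR2GRAY).astype(np.float32)
ref=g(cv2.imread("pics/scene5.png")) if 0 else None
for n,(y0,y1,x0,x1) in dict(lip=(178,196,408,446),lip2=(176,204,404,448),lid=(230,275,400,450),lidL=(200,235,360,395),rear=(225,255,430,500),tray=(195,245,395,490)).items():
    A=g(a)[y0:y1,x0:x1];Bb=g(B)[y0:y1,x0:x1]; w=cv2.createHanningWindow(A.shape[::-1],cv2.CV_32F)
    print(n,[np.round(v,2) for v in cv2.phaseCorrelate(A,Bb,w)])
c=robot.camera("scene")
b=np.radians(10.75);u=np.array([np.cos(b),np.sin(b),0]);O=np.array([.575,.1535,.172])
for th in(0,3):
    t=np.radians(th);x,z=-.052,.075; print(th,proj(c,O+u*(-.015+x*np.cos(t)+z*np.sin(t))+[0,0,z*np.cos(t)-x*np.sin(t)]))
E
```

```text
lip [array([-0.32,  0.1 ]), np.float64(0.94)]
lip2 [array([0.6 , 0.16]), np.float64(0.97)]
lid [array([-0.15,  0.54]), np.float64(1.04)]
lidL [array([ 0.17, -0.06]), np.float64(1.13)]
rear [array([ 0.07, -0.03]), np.float64(1.11)]
tray [array([ 0.02, -0.11]), np.float64(1.13)]
0 [[427.03641507 182.50707039]]
3 [[428.31048893 182.27592243]]
```

The tray's shift against the start picture is within noise, and the mechanical stop was felt clearly. Handing in.

```bash
python3 - <<'E'
from h import *
robot.hand_in(); print(robot.get_obs()["time"])
E
```

```text
the job is handed in; nothing more can be done
the job is handed in; nothing more can be done
```

The orange-banded carton is in the bin, the tray is back level, and the job was handed in at about 24 s of the 72 s allowed. I laid the carton flat and lengthways in the tray (5.7 N touch) and let go. I then pushed the lip to the 65° stop (17 N there), saw the carton drop, and pulled the tray back to its lower stop (about 13 N sideways and 9 N downward there).

**Last checks:**
- **Carton:** it shows through the milky wall, lying on the bin floor.
- **Tray:** the tray is empty and looks level. At the lower stop the lip stayed put as the force rose.
- **Other things on the desk:** comparing the scene picture with the first one, only the arm, the carton's old place and the bin interior changed.
- **Robot:** the gripper was above the bin, touching nothing, at hand-in.

**What disagreed or stayed unclear:**
- **Bin position:** the scene camera put the bin centre 6–8 mm further in x than the top and wrist views. I used the top and wrist value.
- **Lip level by picture:** the lip's shift against the first picture came out between -0.3 and +0.6 px, while 3° of tilt is only 1.3 px. The picture alone can't prove exact level; that rests on the stop I felt.

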